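# Bundle shelf channels interlocked in a packing cradle

## Task

Bundle the three white shelf channels in the blue packing cradle: first lay the two open-up ones flat in its two bays, one in each, still open upward, then set the third, open side down, centrally across the gap between them with the ends about even, so that its flanges drop into both troughs and it lies level and interlocked. Last, swing the orange keeper arm by its knob over the bundle until it stops, let go, and leave everything else on the bench where it is.

Things in the scene. Friction and masses are not known exactly. Their poses are not given: they have to be found in the camera images.
- channel_a_center (a point): white slotted aluminium shelf channel, 140 long (its x), 60 wide over the flanges (y), 30 high (z), wall 4 all round, 170 g or so; both its long ends are open. Lies open side UP (web below, flanges up). The point is the centre of its outline, 15 above its underside; x along its length, z up. Grasp across the outside of its two flanges (60 wide).
- channel_b_center (a point): same as channel_a, also open side UP: point at the centre of its outline, 15 above its underside; x along its length, z up.
- channel_c_center (a point): the same section (140 x 60 x 30, wall 4) but lying open side DOWN (web on top, flanges down). Point at the centre of its outline, 15 above the flange edges it stands on; x along its length, z up.
- cradle: blue cradle fixed on the bench, 180 wide (y), plate 10 thick; origin at bench level below the middle between its bays; x along the bays, y to the left bay. Bays: pockets 152 x 70, ledges 6 high (20 wide between them). Keeper post: 26 diameter at x -105, y 0. Open-down channel, set across the gap (about 30) between the two others, has about 6 side play; seated, its centre is 29 above the bench.
- bay_left (a point): middle of the left bay's floor (y = +45 in the cradle, 10 above the bench); x along the bay, z up
- bay_right (a point): middle of the right bay's floor (y = -45 in the cradle, 10 above the bench); x along the bay, z up
- keeper (a joint): rad; orange keeper arm (100 long, 18 wide, 49 to 59 above the bench) turning level about the post's upright axis. Parked at 0 to 0.3, out of the way on the left; grows clockwise seen from above; at 1.9, its end stop, it points along the cradle's +x over the middle of the bundle. Light friction (0.05 N m) keeps it where left.
- keeper_knob (a point): middle of the upright black knob on the keeper arm, 18 in diameter and 35 tall (59 to 94 above the bench, point at 76.5), 85 from the post's axis; it goes round with the arm and may turn freely within a grasp
- offcut: bystander: short dark-steel channel, 80 x 44 x 22, not part of the bundle; origin under its middle
- tip_box: bystander: green pipette-tip box with clear lid, 80 x 120 x 55; origin under its middle
- reagent: bystander: amber reagent bottle, 60 in diameter, 120 tall; origin under its middle
- jar: bystander: small white jar with red cap, 40 in diameter, 55 tall, near the cradle; origin under its middle
- wrench: bystander: steel wrench lying flat on the bench near the robot
- beaker: bystander: glass beaker, 68 in diameter, 75 tall; origin under its middle

How it is judged:
By the outcome, as a careful person would: the job done as asked, in the order asked, and still so for the second after the job is handed in, with the robot touching nothing.
It also fails if it takes over 72 s, if anything falls off the work surface, if the arm or the gripper's body presses on something with over 40 N, if the wrist force passes 120 N, or if a joint passes its speed limit or range.

## Robot

A 6-joint arm with a two-finger parallel gripper is mounted at the origin on the work surface. World frame = base frame: x ahead of the robot, y to its left, z up, the work surface at z = 0. Lengths are in m, angles in rad, forces in N, time in s.
With the tool pointing down it reaches from about 0.25 to 0.775 m from the base axis. Payload 8.9 kg.
Tool frame: the origin (TCP) lies at the very end of the fingers, on their centre line; the grasp point (between the pads) lies 19 mm behind it (ctrl.grasp_offset is the x of the grasp point in the tool frame, in m); x points along the fingers, y is the direction in which the jaws open and shut, and the axes are right-handed (so a half turn about x gives the same grasp; the last joint's range is limited). The gripper opens to 85 mm and grips with 20 to 120 N. Pads are 22 mm wide; open, the fingers measure 114 mm over their backs; the gripper's body (76 mm by 85 mm) begins 54 mm behind the grasp point. The pads swing forward as they close: fully open they stand 13 mm farther back than shut.
Start: joints at [-1.488, 0.291, -0.153, 1.127, 0, 1.431], TCP at [0.115, -0.512, 0.231] pointing down, gripper open.
Joint ranges: [-2.52, 2.52], [-0.91, 1.74], [-1.3, 1.37], [-1.96, 2.02], [-1.52, 1.47], [-3.14, 3.14]. Speed limits (rad/s): [2.22, 2.22, 2.79, 3.14, 3.14, 3.14].

## Interface

Orientations are given as a rotation vector (axis times angle).
In Python, from workcell import state, cams, ticket, ctrl gives the robot as it stands.
- The arm moves only by the shell command python3 -m handwheel 'ROWS' [FORCE]. ROWS is JSON, a list that holds one entry, the list of rows, each a list of 7 numbers: the shift along the tool's x, y, z in cm, then the turn, a rotation vector about the tool's x, y, z in degrees, then the closure, from -1 (fully open) to 1 (shut). In form: [[[x, y, z, wx, wy, wz, gripper], ...]]. A call has 1 to 5 rows; each row shifts and turns the commanded pose from where the row before left it, along the tool's axes as they then stand; what a row does not reach is not made up. A row lasts 1/10 s, in which the tool goes at most 50 mm and 8.59 degrees, less where a joint would pass 70% of its speed; a pose out of reach is approached as far as the arm can. A call with a gripper value outside its range is refused whole. The fingers move at their own pace and stop on an object; FORCE is the grip in N (left out, the last holds). Time passes only in rows, so rows that do not move let the fingers close. It gives the time, the measured TCP pose, the force and the opening at its end, in the units of the state.
- state(): the state, without advancing time (a new reading comes with each control period).
- cams.read_camera(name): name is "scene" or "side" or "wrist"; returns (picture, depth): 400x640x3 uint8, red, green, blue; 400x640 float32, m along the optical axis (not along the pixel's ray), 0 where there is no reading.
- cams.calibration(name): a dict with "intrinsics" (3x3 intrinsics, pixels), "position" and "rotation" of the camera in the world. Camera axes: x right, y up, looking along -z (the intrinsics and any distortion apply to the point x, -y, -z); pixel columns grow to the right and rows downward; lengths in m; the calibration is good to about 2 mm. A picture is of the moment at which its call begins: read the wrist's pose just before it. calibration takes no time and is no camera call; for the wrist camera it gives the pose at the moment of the call.
- ticket.job_done(): hands the job in, once; it reports no verdict.
The state is a dict: "time": time; "qpos": joint angles; "joint_vel": joint speeds; "effort": joint torques, N m; "tcp_pos": TCP position; "ee_rot": TCP orientation; "ft_force": force on the tool from outside, world axes, zero at the start; "wrist_torque": the same for the moment, N m; "gripper_width": finger opening in m.
Only numpy, scipy, OpenCV 4.12 (cv2) and the standard library are available. Lean on these libraries where they do the work, as an engineer would, in place of code of your own. Each camera call takes 0.05 s, during which the arm holds its last target. There are 200 camera calls.

## Working session

There is one attempt and no reset: what is moved stays moved. The work goes in short steps, Python scripts to look and compute and a shell command to move; the robot and the scene stay as the last step left them, time stands still between calls to the robot, and variables do not carry over. Pictures are saved under pics/ and viewed, about 8 in all and at most 12, crops included, and the job is handed in when it is done.

```bash
ls; mkdir -p pics
python3 - <<'E'
from workcell import state,cams,ctrl
import cv2,numpy as np
s=state();print(s,ctrl.grasp_offset)
ims=[]
for n in["scene","side"]:
    p,d=cams.read_camera(n);np.savez(f"pics/{n}0.npz",p=p,d=d);c=cams.calibration(n);print(n,c)
    cv2.imwrite(f"pics/{n}0.png",p[:,:,::-1])
E
```

```text
pics
{'time': 0.0, 'qpos': array([-1.48831053e+00,  2.91294683e-01, -1.54119479e-01,  1.12669674e+00,
       -2.96433221e-05,  1.43144630e+00]), 'joint_vel': array([-0.00031552, -0.00063781,  0.00089171,  0.00105289,  0.00124124,
       -0.00069767]), 'effort': array([ 2.29187601e-03, -5.37145901e+01,  3.31372118e+01,  1.62773259e-02,
       -1.10808044e-04, -5.19095295e-06]), 'tcp_pos': array([ 0.1154433 , -0.51170312,  0.23072738]), 'ee_rot': array([ 2.10471086,  0.23580361, -2.10469447]), 'ft_force': array([ 0.30340326,  0.16099764, -0.40317783]), 'wrist_torque': array([0.0290762 , 0.01932742, 0.02064113]), 'gripper_width': 0.08577276182618356} -0.0187
scene {'intrinsics': array([[399.97324671,   0.        , 317.34398427],
       [  0.        , 399.97324671, 200.09506309],
       [  0.        ,   0.        ,   1.        ]]), 'position': array([1.06219948, 0.43758999, 0.72997191]), 'rotation': array([0.41143765, 0.92807397, 2.1693933 ])}
side {'intrinsics': array([[437.62938879,   0.        , 328.9654536 ],
       [  0.        , 437.62938879, 205.20580881],
       [  0.        ,   0.        ,   1.        ]]), 'position': array([ 0.34841745, -0.62378124,  0.88241804]), 'rotation': array([ 0.66297297, -0.11054848, -0.32330653])}
```

View pics/scene0.png

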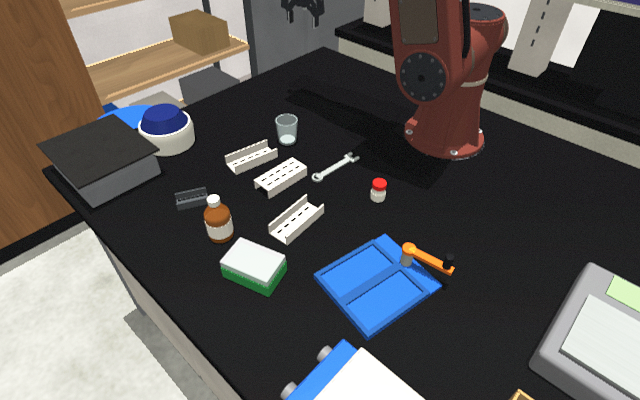

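View pics/side0.png

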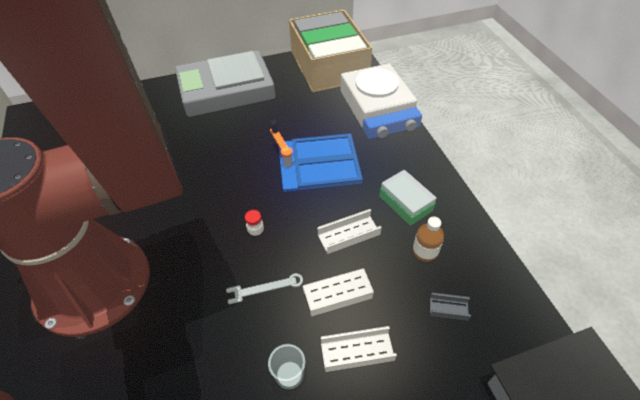

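Scene picture: the open-up channels are at (250,157) and (297,220), the open-down one at (281,177), the cradle at (375,285) and the keeper arm at (430,258). Side picture: the open-up channels are at (349,231) and (358,349), C is at (338,292), and the cradle is at (320,162).

```bash
cat > h.py <<'E'
import numpy as np,cv2
from scipy.spatial.transform import Rotation as R
def world(d,c):
    K=c["intrinsics"];v,u=np.mgrid[:d.shape[0],:d.shape[1]]
    P=np.stack([(u-K[0,2])/K[0,0]*d,-(v-K[1,2])/K[1,1]*d,-d],-1)
    return P@R.from_rotvec(c["rotation"]).as_matrix().T+c["position"]
def ray(c,uv,z):
    K=c["intrinsics"];uv=np.atleast_2d(uv)
    r=np.c_[(uv[:,0]-K[0,2])/K[0,0],-(uv[:,1]-K[1,2])/K[1,1],-np.ones(len(uv))]@R.from_rotvec(c["rotation"]).as_matrix().T
    return c["position"]+r*((z-c["position"][2])/r[:,2])[:,None]
def rect(xy):
    (cx,cy),(w,h),a=cv2.minAreaRect(xy.astype(np.float32)*1000)
    if w<h:w,h,a=h,w,a+90
    return np.round([cx,cy,w,h,(a+90)%180-90],1)
E
python3 - <<'E'
from h import *
from workcell import cams
for n in["side","scene"]:
    f=np.load(f"pics/{n}0.npz");p=f["p"].astype(int);d=f["d"];c=cams.calibration(n);W=world(d,c)
    z=W[...,2]
    mx,mn=p.max(2),p.min(2)
    bench=(mx<40)&(d>0)&(abs(z)<.03);print(n,"bench z",np.median(z[bench]),z[bench].std())
    def comps(m,lab,amin):
        k,L,st,ce=cv2.connectedComponentsWithStats(m.astype(np.uint8))
        for i in range(1,k):
            if st[i,4]<amin: continue
            w=W[L==i];print(lab,ce[i].round(),st[i,4],"rect",rect(w[:,:2]),"z pct",np.percentile(w[:,2],[2,50,98]).round(4))
            for lo,hi in[(.025,.036),(-.002,.010),(.012,.02)]:
                q=w[(w[:,2]>lo)&(w[:,2]<hi)]
                if len(q)>15:print("   ",lo,len(q),rect(q[:,:2]))
    reg=(W[...,0]>.2)&(W[...,0]<.85)&(abs(W[...,1])<.6)&(d>0)
    comps((mn>100)&(mx-mn<40)&(z<.045)&(z>-.01)&reg,"white",100)
    comps((p[...,2]>110)&(p[...,2]-p[...,0]>60)&(z<.04)&reg,"blue",300)
    comps((p[...,0]>150)&(p[...,2]<90)&(p[...,1]>60)&(p[...,1]<170)&(z>.02)&(z<.1)&reg,"orange",20)
    comps((p[...,0]>110)&(p[...,2]<70)&(p[...,1]<60)&reg,"red",20)
    comps((mx<60)&(z>.055)&(z<.11)&(W[...,1]>.1)&reg,"knob",10)
E
```

```text
side bench z -0.00042730382088218555 0.0015809325618246358
white [351. 104.] 263 rect [763.9 385.1 222.8  11.5  87.4] z pct [0.0068 0.0263 0.0446]
    0.025 74 [763.6 385.9 220.7  11.3  87.2]
    -0.002 23 [762.6 375.3 173.3   3.3  89.6]
    0.012 46 [763.  368.  187.5   3.6 -90. ]
white [348. 231.] 1673 rect [598.  -53.5 157.9  88.2   3.6] z pct [-0.0021  0.0051  0.0304]
    0.025 262 [591.  -66.  139.9  65.    4.4]
    -0.002 1008 [597.4 -54.2 156.6  85.4   4.1]
    0.012 199 [591.8 -67.4 140.1  59.6   4. ]
white [255. 229.] 162 rect [385.3  19.9  48.1  29.9  22.1] z pct [-0.      0.0222  0.0392]
    0.025 54 [377.9  14.5  36.3  20.   -7.1]
    -0.002 31 [389.8  20.   48.3  18.7  40.8]
    0.012 34 [380.   12.4  38.4  16.2   2.4]
white [425. 253.] 186 rect [ 746.8 -184.    72.6   39.2  -10.4] z pct [0.0001 0.0306 0.0444]
    0.025 72 [ 731.7 -186.7   58.5   23.1  -38.2]
    0.012 22 [ 733.  -190.7   52.3   16.1  -30.9]
white [338. 291.] 2145 rect [ 516.2 -200.3  152.6   81.9   -1.9] z pct [-0.0018  0.0286  0.0323]
    0.025 1670 [ 510.1 -209.3  140.3   62.9   -1.6]
    -0.002 238 [
[... 3500 characters left out ...]
 222.9  28.9  10.7  -3.1]
blue [375. 285.] 6983 rect [594.4 183.6 222.3 193.6 -11.3] z pct [0.0042 0.0107 0.0177]
    -0.002 2514 [594.2 183.9 221.7 192.8 -11.3]
    0.012 2295 [601.5 188.5 210.2 181.4 -11.2]
orange [379. 182.] 86 rect [381.2  25.2  33.   30.6 -83.2] z pct [0.0528 0.0551 0.0574]
orange [216. 214.] 287 rect [ 751.7 -159.1   53.6   35.4  -25.5] z pct [0.0766 0.0862 0.099 ]
orange [427. 262.] 170 rect [519.2 250.7 113.3  19.5 -74.6] z pct [0.0522 0.0574 0.0617]
red [378. 185.] 74 rect [352.5   6.6 108.8  38.3  31.2] z pct [-0.0008  0.0487  0.056 ]
    -0.002 19 [322.5 -18.5  43.7  24.8 -26.3]
knob [448. 261.] 126 rect [507.4 289.8  17.2  17.1 -38.6] z pct [0.0649 0.0864 0.0957]
```

```bash
cat >> h.py <<'E'
def go(x,y,z,jaw):
    "turn about tool x first, then shift (cm) in tool axes; jaw = world angle of tool y mod 180"
    from workcell import state
    s=state();M=R.from_rotvec(s["ee_rot"]).as_matrix();X=M[:,0]
    yaw=np.degrees(np.arctan2(M[1,1],M[0,1]));t=-((jaw-yaw+90)%180-90)
    M2=M@R.from_rotvec([np.radians(t),0,0]).as_matrix()
    sh=M2.T@(np.array([x,y,z])-s["tcp_pos"])*100
    print("t",s["time"].__round__(2),"tcp",s["tcp_pos"].round(4),"toolx",X.round(3),"yaw",yaw.round(2),"turn",round(t,2),"shift cm",sh.round(2),"q6",s["qpos"][5].round(2),"F",s["ft_force"].round(1),"w",s["gripper_width"].round(4))
E
python3 - <<'E'
from h import *
from workcell import cams
c=cams.calibration("wrist");print(c["position"],R.from_rotvec(c["rotation"]).as_matrix().round(3),c["intrinsics"][0])
go(.56,.12,.33,78.6)
E
```

```text
[ 0.18625147 -0.49647053  0.37348534] [[ 0.221  0.934  0.28 ]
 [-0.975  0.212  0.062]
 [-0.002 -0.287  0.958]] [284.77558002   0.         321.54552747]Traceback (most recent call last):
  File "<stdin>", line 4, in <module>
  File "h.py", line 22, in go
    print("t",s["time"].__round__(2),"tcp",s["tcp_pos"].round(4),"toolx",X.round(3),"yaw",yaw.round(2),"turn",round(t,2),"shift cm",sh.round(2),"q6",s["qpos"][5].round(2),"F",s["ft_force"].round(1),"w",s["gripper_width"].round(4))
                                                                                                                                                                                                          ^^^^^^^^^^^^^^^^^^^^^^^^
AttributeError: 'float' object has no attribute 'round'
```

```bash
sed -i 's/s\["gripper_width"\].round(4)/round(float(s["gripper_width"]),4)/' h.py
python3 -c "
from h import *
go(.56,.12,.33,78.6)"
```

```text
t 0.1 tcp [ 0.1154 -0.5117  0.2308] toolx [-0.     0.001 -1.   ] yaw -77.29 turn 24.11 shift cm [ -9.85 -70.72 -31.09] q6 1.43 F [-0.3  0.   0.4] w 0.0853
```

```bash
python3 -m handwheel '[[[-2,0,0,6,0,0,-1],[-2,0,0,6,0,0,-1],[-2,0,0,6,0,0,-1],[-2,0,0,6.1,0,0,-1],[-1.85,0,0,0,0,0,-1]]]'
for i in 1 2 3 4; do python3 -m handwheel '[[[0,-3.5,-1.55,0,0,0,-1],[0,-3.5,-1.55,0,0,0,-1],[0,-3.5,-1.55,0,0,0,-1],[0,-3.5,-1.55,0,0,0,-1],[0,-3.5,-1.55,0,0,0,-1]]]'; done
python3 -m handwheel '[[[0,0,0,0,0,0,-1],[0,0,0,0,0,0,-1]]]'
python3 - <<'E'
from h import *
from workcell import cams
go(.56,.12,.33,78.6)
c=cams.calibration("wrist");p,d=cams.read_camera("wrist");np.savez("pics/w1.npz",p=p,d=d,c=c)
cv2.imwrite("pics/w1.png",p[:,:,::-1])
E
```

```text
time: 0.6
tcp_pos: [0.1155, -0.5119, 0.3304]
ee_rot: [-2.115, 0.214, 2.115]
ft_force: [-1.1, 0.4, -0.0]
gripper_width: 0.0853
time: 1.1
tcp_pos: [0.2265, -0.3544, 0.3296]
ee_rot: [-2.116, 0.211, 2.117]
ft_force: [1.1, 0.3, 0.7]
gripper_width: 0.0855
time: 1.6
tcp_pos: [0.3371, -0.1982, 0.3297]
ee_rot: [-2.117, 0.211, 2.117]
ft_force: [0.3, -0.3, -0.1]
gripper_width: 0.0851
time: 2.1
tcp_pos: [0.4477, -0.0418, 0.3296]
ee_rot: [-2.117, 0.211, 2.117]
ft_force: [0.5, -0.5, -0.6]
gripper_width: 0.0855
time: 2.6
tcp_pos: [0.5425, 0.0436, 0.3332]
ee_rot: [-2.145, 0.029, 2.142]
ft_force: [0.4, -0.2, -0.3]
gripper_width: 0.0852
time: 2.8
tcp_pos: [0.5417, 0.0429, 0.333]
ee_rot: [-2.144, 0.031, 2.142]
ft_force: [0.4, -0.3, 0.6]
gripper_width: 0.0859
t 2.8 tcp [0.5417 0.0429 0.333 ] toolx [ 0.004  0.063 -0.998] yaw -95.33 turn 6.07 shift cm [ 0.79 -7.89 -0.28] q6 3.14 F [ 0.4 -0.3  0.6] w 0.0859
```

View pics/w1.png

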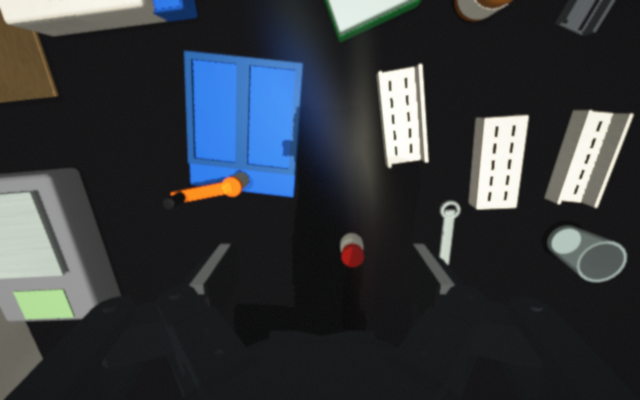

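Wrist picture: the cradle's bays are centred near (215,112) and (273,115), the keeper hub is at (232,187) and the knob at (170,200). Channels are at (403,115), (499,162) and (590,157). q6 has hit its limit, so I'll flip the wrist by half a turn. First I'll measure the bays from the saved images.

Run:
```python
from h import *
from workcell import cams
for n in["side0","scene0","w1"]:
    f=np.load(f"pics/{n}.npz",allow_pickle=True);p=f["p"];d=f["d"]
    c=f["c"].item() if n=="w1" else cams.calibration(n[:-1])
    W=world(d,c);q=p.astype(int)
    blue=(q[...,2]>60)&(q[...,2]-q[...,0]>40)&(np.hypot(W[...,0]-.6,W[...,1]-.19)<.17)&(d>0)
    o=blue&(W[...,2]>.0135)&(W[...,2]<.02);print(n,"ledge rim",rect(W[o][:,:2]))
    # ledge top pixels in cradle-rotated coords: brightness histogram of z
    a=np.radians(-11.4);ex=np.array([np.cos(a),np.sin(a)]);ey=np.array([-ex[1],ex[0]])
    xy=W[...,:2][blue]-[.6195,.182];X=xy@ex*1000;Y=xy@ey*1000;Z=W[...,2][blue]*1000
    print(" Z vs Y (|X|<60):",[(int(b),round(np.median(Z[(abs(Y-b)<2)&(abs(X)<60)]),1)) for b in range(-96,98,4) if ((abs(Y-b)<2)&(abs(X)<60)).sum()>3])
    for s in(-45,45):print(" Z vs X (bay",s,"):",[(int(b),round(np.median(Z[(abs(X-b)<2)&(abs(Y-s)<25)]),1)) for b in range(-136,100,4) if ((abs(X-b)<2)&(abs(Y-s)<25)).sum()>2])
    hsv=cv2.cvtColor(p,cv2.COLOR_RGB2HSV)
    org=(hsv[...,0]>8)&(hsv[...,0]<22)&(hsv[...,1]>180)&(hsv[...,2]>120)&(abs(W[...,2]-.059)<.003)&(W[...,1]>.15)&(W[...,1]<.32)
    w=W[org];print(" arm top",len(w),rect(w[:,:2]) if len(w)>5 else'', w[w[:,1].argmin()] if len(w) else '')
    k=(p.max(2)<60)&(W[...,2]>.09)&(W[...,2]<.098)&(W[...,1]>.2)&(W[...,1]<.35)&(W[...,0]<.6)&(W[...,0]>.42);print(" knob top",k.sum(),W[k].mean(0).round(4),rect(W[k][:,:2]) if k.sum() else '')
```

```text
side0 ledge rim [621.2 180.4 254.3 185.  -11.9]
 Z vs Y (|X|<60): [(-92, np.float64(9.7)), (-88, np.float64(8.4)), (-84, np.float64(14.7)), (-80, np.float64(14.3)), (-76, np.float64(13.6)), (-72, np.float64(9.5)), (-68, np.float64(9.1)), (-64, np.float64(9.3)), (-60, np.float64(9.0)), (-56, np.float64(8.8)), (-52, np.float64(8.8)), (-48, np.float64(8.7)), (-44, np.float64(9.0)), (-40, np.float64(8.4)), (-36, np.float64(8.7)), (-32, np.float64(8.9)), (-28, np.float64(9.2)), (-24, np.float64(9.1)), (-20, np.float64(8.8)), (-16, np.float64(9.1)), (-12, np.float64(9.8)), (-8, np.float64(12.2)), (-4, np.float64(14.5)), (0, np.float64(14.9)), (4, np.float64(14.9)), (8, np.float64(14.7)), (12, np.float64(13.1)), (16, np.float64(10.9)), (20, np.float64(9.0)), (24, np.float64(8.8)), (28, np.float64(8.3)), (32, np.float64(8.7)), (36, np.float64(9.2)), (40, np.float64(8.9)), (44, np.float64(8.6)), (48, np.float64(9.1)), (52, np.float64(9.2)), (56, np.float64(8.7)), (60, np.float64(8.5)), (64, np.float64(9.1)), (68, np.float64(9.1)), (72, np.float64(9.1)), (76, np.float64(8.8)), (80, np.float64(
[... 10213 characters left out ...]
)), (0, np.float64(10.5)), (4, np.float64(10.3)), (8, np.float64(10.2)), (12, np.float64(10.2)), (16, np.float64(10.1)), (20, np.float64(10.4)), (24, np.float64(10.4)), (28, np.float64(10.4)), (32, np.float64(10.5)), (36, np.float64(10.4)), (40, np.float64(10.4)), (44, np.float64(10.4)), (48, np.float64(10.4)), (52, np.float64(10.3)), (56, np.float64(10.3)), (60, np.float64(10.4)), (64, np.float64(10.6)), (68, np.float64(10.4)), (72, np.float64(10.5)), (76, np.float64(16.2)), (80, np.float64(16.3)), (84, np.float64(15.8)), (88, np.float64(0.3))]
 arm top 746 [506.9 245.8 115.3  29.2 -80. ] [0.51239306 0.18865522 0.05723642]
 knob top 114 [0.5052 0.2868 0.0938] [505.3 287.5  17.   15.8  89.2]
```

```bash
for i in 1 2 3 4; do python3 -m handwheel '[[[0,0,0,-8.5,0,0,-1],[0,0,0,-8.5,0,0,-1],[0,0,0,-8.5,0,0,-1],[0,0,0,-8.5,0,0,-1],[0,0,0,-8.5,0,0,-1]]]' >/dev/null; done;python3 -m handwheel '[[[0,0,0,-5,0,0,-1],[0,0,0,0,0,0,-1]]]'
python3 -c "
from h import *
go(.592,-.065,.12,94.3)"
```

```text
time: 5.05
tcp_pos: [0.5414, 0.0423, 0.3338]
ee_rot: [0.191, 1.566, -0.091]
ft_force: [-0.4, 0.2, -0.6]
gripper_width: 0.0856
t 5.05 tcp [0.5414 0.0423 0.3338] toolx [ 0.005  0.063 -0.998] yaw 79.67 turn -14.63 shift cm [ 20.68 -12.41   4.03] q6 0.09 F [-0.4  0.2 -0.6] w 0.0856
```

```bash
cat >> h.py <<'E'
def go(x,y,z,jaw,near=None):
    "full turn (deg rotvec, tool axes) first, then shift (cm)"
    from workcell import state
    s=state();M=R.from_rotvec(s["ee_rot"]).as_matrix()
    a=np.radians(jaw);X=np.array([0,0,-1.]);Y=np.array([np.cos(a),np.sin(a),0])
    if Y@M[:,1]<0:Y=-Y
    T=np.c_[X,Y,np.cross(X,Y)]
    print("t",round(s["time"],2),"tcp",s["tcp_pos"].round(4),"turn",np.degrees(R.from_matrix(M.T@T).as_rotvec()).round(2),"shift",(T.T@(np.array([x,y,z])-s["tcp_pos"])*100).round(2),"q6",s["qpos"][5].round(2),"F",s["ft_force"].round(1),"w",round(float(s["gripper_width"]),4))
def cr(x,y):
    "cradle frame (mm) to world xy (m)"
    a=np.radians(-11.4);return np.array([.6179+(x*np.cos(a)-y*np.sin(a))/1000,.1844+(x*np.sin(a)+y*np.cos(a))/1000])
E
python3 -c "
from h import *
go(.5925,-.065,.12,94.3); print(cr(0,45),cr(0,-45),cr(0,0),cr(-105,0))"
```

```text
t 5.05 tcp [0.5414 0.0423 0.3338] turn [-14.62   0.11  -3.66] shift [ 21.38 -11.09   4.29] q6 0.09 F [-0.4  0.2 -0.6] w 0.0856
[0.62679458 0.2285122 ] [0.60900542 0.1402878 ] [0.6179 0.1844] [0.51497153 0.20515402]
```

```bash
python3 -m handwheel '[[[0,0,0,-4.87,0,-1.22,-1],[0,0,0,-4.87,0.1,-1.22,-1],[0,0,0,-4.88,0,-1.22,-1],[0,-3.7,1.43,0,0,0,-1],[0,-3.7,1.43,0,0,0,-1]]]'
python3 -m handwheel '[[[4,-3.69,1.43,0,0,0,-1],[4.4,0,0,0,0,0,-1],[4.4,0,0,0,0,0,-1],[4.4,0,0,0,0,0,-1],[4.2,0,0,0,0,0,-1]]]'
python3 -m handwheel '[[[0,0,0,0,0,0,-1],[0,0,0,0,0,0,-1]]]'
python3 - <<'E'
from h import *
from workcell import cams
go(.5925,-.065,.009,94.3)
c=cams.calibration("wrist");p,d=cams.read_camera("wrist");W=world(d,c);q=p.astype(int)
m=(q.min(2)>90)&(W[...,2]>.024)&(W[...,2]<.036)&(np.hypot(W[...,0]-.5925,W[...,1]+.065)<.1)
print(m.sum(),rect(W[m][:,:2]),np.median(W[m][:,2]))
cv2.imwrite("pics/w2.png",p[:,:,::-1])
E
```

```text
time: 5.55
tcp_pos: [0.5759, -0.029, 0.3342]
ee_rot: [-0.058, 1.569, 0.058]
ft_force: [-0.1, 0.3, 0.4]
gripper_width: 0.0853
time: 6.05
tcp_pos: [0.5904, -0.0609, 0.1225]
ee_rot: [-0.056, 1.57, 0.056]
ft_force: [-0.3, -0.8, -0.9]
gripper_width: 0.0852
time: 6.25
tcp_pos: [0.5909, -0.0607, 0.1249]
ee_rot: [-0.057, 1.571, 0.057]
ft_force: [0.0, -0.0, -0.2]
gripper_width: 0.0851
t 6.25 tcp [ 0.5909 -0.0607  0.1249] turn [-0.12 -0.03 -0.02] shift [11.59 -0.44  0.12] q6 -0.3 F [ 0.  -0.  -0.2] w 0.0851
1577 [592.8 -66.  139.5  60.1   4.3] 0.030012821085637548
```

View pics/w2.png

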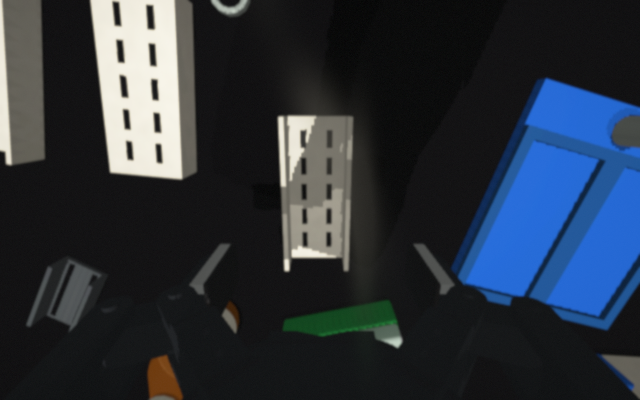

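Wrist picture: channel A is open-up between the fingers, centred near (316,190), and its measured rectangle is 139.5 x 60.1. I'll descend and grasp.

```bash
python3 -m handwheel '[[[3,-0.54,0.14,0,0,0,-1],[3,0,0,0,0,0,-1],[3,0,0,0,0,0,-1],[2,0,0,0,0,0,-1],[0.6,0,0,0,0,0,-1]]]'
python3 -m handwheel '[[[0,0,0,0,0,0,-1],[0,0,0,0,0,0,0.5],[0,0,0,0,0,0,0.5],[0,0,0,0,0,0,0.5],[0,0,0,0,0,0,0.5]]]' 40
python3 -m handwheel '[[[0,0,0,0,0,0,0.5],[0,0,0,0,0,0,0.5],[0,0,0,0,0,0,0.5]]]'
python3 -c "
from h import *
go(*cr(0,45),.16,78.6)"
```

```text
time: 6.8
tcp_pos: [0.5937, -0.0659, 0.0086]
ee_rot: [-0.058, 1.569, 0.058]
ft_force: [0.2, -0.2, -0.8]
gripper_width: 0.0854
time: 7.3
tcp_pos: [0.5945, -0.066, 0.0101]
ee_rot: [-0.059, 1.567, 0.058]
ft_force: [-0.6, 0.1, 6.4]
gripper_width: 0.0591
time: 7.6
tcp_pos: [0.5945, -0.066, 0.0101]
ee_rot: [-0.059, 1.567, 0.058]
ft_force: [-1.0, 0.1, 7.8]
gripper_width: 0.0594
t 7.6 tcp [ 0.5945 -0.066   0.0101] turn [15.69  0.19  0.02] shift [-14.99  29.51  -2.65] q6 -0.31 F [-1.   0.1  7.8] w 0.0594
```

```bash
python3 -m handwheel '[[[-1,0,0,0,0,0,0.5],[-3,0,0,0,0,0,0.5],[-4,0,0,5.2,0,0,0.5],[-4,0,0,5.2,0.1,0,0.5],[-3,0,0,5.2,0.1,0,0.5]]]'
python3 -m handwheel '[[[0,3.7,-0.3,0,0,0,0.5],[0,3.7,-0.3,0,0,0,0.5],[0,3.7,-0.3,0,0,0,0.5],[0,3.7,-0.3,0,0,0,0.5],[0,3.7,-0.3,0,0,0,0.5]]]'
python3 -m handwheel '[[[0,3.7,-0.3,0,0,0,0.5],[0,3.7,-0.3,0,0,0,0.5],[0,3.5,-0.3,0,0,0,0.5],[0,0,0,0,0,0,0.5],[0,0,0,0,0,0,0.5]]]'
python3 - <<'E'
from h import *
from workcell import cams
go(*cr(1.7,45),.055,78.6)
c=cams.calibration("wrist");p,d=cams.read_camera("wrist");W=world(d,c);q=p.astype(int)
m=(q.min(2)>90)&(W[...,2]>.1)&(W[...,2]<.25)&(d>0)
print(m.sum(),rect(W[m][:,:2]),np.percentile(W[m][:,2],[2,50,98]))
k=m&(W[...,2]>np.percentile(W[m][:,2],98)-.006);print("top",rect(W[k][:,:2]),"target",cr(0,45))
E
```

```text
time: 8.1
tcp_pos: [0.5937, -0.0658, 0.1618]
ee_rot: [0.158, 1.566, -0.158]
ft_force: [1.4, -0.1, -1.2]
gripper_width: 0.0591
time: 8.6
tcp_pos: [0.6147, 0.1201, 0.1593]
ee_rot: [0.155, 1.568, -0.155]
ft_force: [0.7, -0.2, -2.4]
gripper_width: 0.0593
time: 9.1
tcp_pos: [0.6269, 0.2279, 0.1587]
ee_rot: [0.154, 1.568, -0.154]
ft_force: [0.3, 0.3, -2.5]
gripper_width: 0.0591
t 9.1 tcp [0.6269 0.2279 0.1587] turn [ 0.18 -0.18  0.02] shift [10.37  0.06  0.15] q6 0.43 F [ 0.3  0.3 -2.5] w 0.0591
28550 [619.7 228.4 141.  121.  -45.3] [0.15154969 0.15315575 0.22486011]
top [623.8 227.8 134.1  31.1  78.4] target [0.62679458 0.2285122 ]
```

Run:
```python
from h import *
from workcell import cams
c=cams.calibration("wrist");p,d=cams.read_camera("wrist");W=world(d,c);q=p.astype(int)
for lo,hi in((.147,.158),(.174,.184)):
    m=(q.min(2)>50)&(W[...,2]>lo)&(W[...,2]<hi)&(d>0);k,L,st,ce=cv2.connectedComponentsWithStats(m.astype(np.uint8))
    for i in range(1,k):
        if st[i,4]>150:print(lo,st[i],rect(W[L==i][:,:2]))
cv2.imwrite("pics/w3.png",p[:,:,::-1])
```

```text
0.147 [  268   114   108   222 20046] [623.5 227.  136.6  52.6 -11.3]
0.174 [ 237  114   37  226 2517] [606.3 197.1 114.9  14.1 -11.5]
0.174 [ 370  115   39  225 2581] [619.4 261.8 114.4  15.3 -11.3]
```

View pics/w3.png

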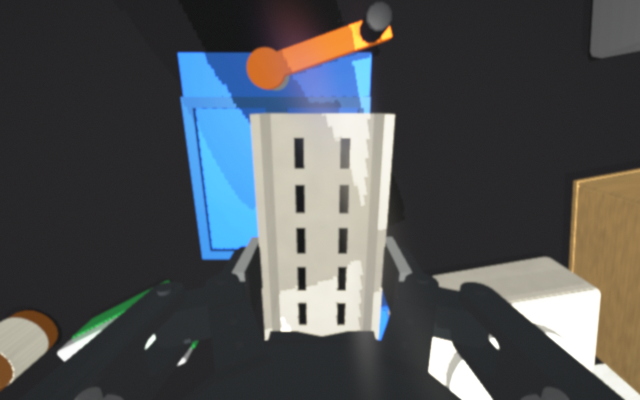

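Wrist picture: A is held level above the left bay (web spans rows 114-330) and parallel to it. I'll lower it.

```bash
python3 -m handwheel '[[[2.5,0.1,0.15,0,0,0,0.5],[3,0,0,0,0,0,0.5],[3,0,0,0,0,0,0.5],[1.87,0,0,0,0,0,0.5],[0,0,0,0,0,0,0.5]]]'
python3 -m handwheel '[[[1,0,0,0,0,0,0.5],[1,0,0,0,0,0,0.5],[0.8,0,0,0,0,0,0.5],[0.4,0,0,0,0,0,0.5],[0,0,0,0,0,0,0.5]]]'
python3 -c "
from h import *
go(*cr(1.7,45),.020,78.6)"
```

```text
time: 9.7
tcp_pos: [0.6265, 0.2261, 0.0518]
ee_rot: [0.155, 1.573, -0.158]
ft_force: [-0.0, 0.2, -1.9]
gripper_width: 0.059
time: 10.2
tcp_pos: [0.628, 0.228, 0.0218]
ee_rot: [0.155, 1.569, -0.155]
ft_force: [0.2, 0.5, -1.6]
gripper_width: 0.0589
t 10.2 tcp [0.628  0.228  0.0218] turn [ 0.1  -0.24  0.03] shift [0.18 0.03 0.04] q6 0.44 F [ 0.2  0.5 -1.6] w 0.0589
```

```bash
python3 -m handwheel '[[[0.15,0,0,0,0,0,0.5],[0,0,0,0,0,0,0.5],[0,0,0,0,0,0,-0.7],[0,0,0,0,0,0,-0.7],[0,0,0,0,0,0,-0.7]]]'
python3 -m handwheel '[[[-1,0,0,0,0,0,-0.7],[-4,0,0,0,0,0,-0.7],[-4,0,0,0,0,0,-1],[-4,0,0,0,0,0,-1],[0,0,0,0,0,0,-1]]]'
cat >> h.py <<'E'
def chans(f=None):
    from workcell import cams
    c=cams.calibration("wrist");p,d=cams.read_camera("wrist");W=world(d,c);q=p.astype(int)
    if f:cv2.imwrite(f,p[:,:,::-1])
    m=(q.min(2)>70)&(q.max(2)-q.min(2)<50)&(d>0)&(W[...,2]<.05)&(W[...,2]>.011)&(np.hypot(W[...,0]-.618,W[...,1]-.184)<.15)
    for lo,hi in((.012,.0175),(.036,.044),(.0405,.0475)):
        k,L,st,ce=cv2.connectedComponentsWithStats((m&(W[...,2]>lo)&(W[...,2]<hi)).astype(np.uint8))
        for i in range(1,k):
            if st[i,4]>80:
                w=W[L==i];r=rect(w[:,:2]);a=np.radians(-11.4);dx=r[:2]-[617.9,184.4]
                print("z",np.median(w[:,2]).round(4),st[i,4],"rect",r,"cradle xy",(dx@[np.cos(a),np.sin(a)]).round(1),(dx@[-np.sin(a),np.cos(a)]).round(1))
E
python3 - <<'E'
from h import *
chans()
go(.506,-.3395,.23,79.6)
E
```

```text
time: 10.7
tcp_pos: [0.6287, 0.2281, 0.0213]
ee_rot: [0.155, 1.568, -0.155]
ft_force: [-0.3, 0.4, 0.9]
gripper_width: 0.0725
time: 11.2
tcp_pos: [0.6323, 0.2289, 0.1582]
ee_rot: [0.158, 1.559, -0.152]
ft_force: [1.3, 0.3, 0.6]
gripper_width: 0.0852
z 0.0142 6732 rect [626.4 228.  139.6  52.3 -11.4] cradle xy -0.3 44.4
z 0.0162 241 rect [623.3 268.9  25.8  10.2 -10.7] cradle xy -11.4 83.9
z 0.0401 675 rect [621.4 200.5 140.3   4.2 -11.4] cradle xy 0.2 16.5
z 0.04 681 rect [632.3 255.4 140.3   4.2 -11.4] cradle xy 0.1 72.4
t 11.25 tcp [0.631  0.2285 0.155 ] turn [-0.91  0.16 -0.16] shift [ -7.5  -58.12  -2.04] q6 0.44 F [-0.2  0.6 -0.9] w 0.0855
```

```bash
python3 -m handwheel '[[[-4,0,0,-0.9,0.16,-0.16,-1],[-3.5,-2,0,0,0,0,-1],[0,-4,-0.15,0,0,0,-1],[0,-4,-0.15,0,0,0,-1],[0,-4,-0.15,0,0,0,-1]]]' >/dev/null
for i in 1 2; do python3 -m handwheel '[[[0,-4,-0.15,0,0,0,-1],[0,-4,-0.15,0,0,0,-1],[0,-4,-0.15,0,0,0,-1],[0,-4,-0.15,0,0,0,-1],[0,-4,-0.15,0,0,0,-1]]]'; done
python3 -m handwheel '[[[2,-3,0,0,0,0,-1],[4,-1,0,0,0,0,-1],[4,0,0,0,0,0,-1],[0,0,0,0,0,0,-1],[0,0,0,0,0,0,-1]]]'
cat >> h.py <<'E'
def find(x,y):
    from workcell import cams
    c=cams.calibration("wrist");p,d=cams.read_camera("wrist");W=world(d,c);q=p.astype(int)
    m=(q.min(2)>50)&(W[...,2]>.024)&(W[...,2]<.036)&(np.hypot(W[...,0]-x,W[...,1]-y)<.085)
    print(m.sum(),rect(W[m][:,:2]),np.median(W[m][:,2]));return rect(W[m][:,:2])
E
python3 - <<'E'
from h import *
r=find(.506,-.3395);go(r[0]/1000,r[1]/1000,.009,r[4]+90)
E
```

```text
time: 12.25
tcp_pos: [0.5549, -0.1056, 0.2262]
ee_rot: [0.141, 1.574, -0.144]
ft_force: [-0.8, -0.8, -0.1]
gripper_width: 0.0851
time: 12.75
tcp_pos: [0.5114, -0.3008, 0.2267]
ee_rot: [0.142, 1.574, -0.144]
ft_force: [1.1, 0.2, 0.3]
gripper_width: 0.0853
time: 13.25
tcp_pos: [0.5041, -0.3385, 0.1276]
ee_rot: [0.142, 1.574, -0.143]
ft_force: [1.3, 0.0, 1.6]
gripper_width: 0.0855
1604 [ 506.2 -341.2  140.6   60.1  -10. ] 0.029996882870735153
t 13.3 tcp [ 0.5051 -0.3392  0.129 ] turn [-0.38 -0.31  0.18] shift [12.   -0.18  0.14] q6 -0.53 F [ 0.2 -0.3  0.7] w 0.0851
```

```bash
python3 -m handwheel '[[[3,-0.18,0.1,-0.4,-0.3,0.2,-1],[3,0,0,0,0,0,-1],[3,0,0,0,0,0,-1],[2.2,0,0,0,0,0,-1],[0.7,0,0,0,0,0,-1]]]'
python3 -m handwheel '[[[0,0,0,0,0,0,-1],[0,0,0,0,0,0,0.5],[0,0,0,0,0,0,0.5],[0,0,0,0,0,0,0.5],[0,0,0,0,0,0,0.5]]]' 40
python3 -m handwheel '[[[0,0,0,0,0,0,0.5],[0,0,0,0,0,0,0.5],[0,0,0,0,0,0,0.5]]]'
python3 -c "
from h import *
go(*cr(1,-45),.17,78.6)"
```

```text
time: 13.8
tcp_pos: [0.5054, -0.3408, 0.0087]
ee_rot: [0.137, 1.567, -0.136]
ft_force: [-0.9, 0.7, 0.6]
gripper_width: 0.0857
time: 14.3
tcp_pos: [0.5061, -0.3418, 0.0107]
ee_rot: [0.136, 1.565, -0.138]
ft_force: [0.3, 0.7, 6.8]
gripper_width: 0.0588
time: 14.6
tcp_pos: [0.5061, -0.3418, 0.0107]
ee_rot: [0.136, 1.565, -0.138]
ft_force: [-0.5, 0.8, 6.4]
gripper_width: 0.0589
t 14.6 tcp [ 0.5061 -0.3418  0.0107] turn [1.4  0.1  0.03] shift [-15.93  49.29   0.65] q6 -0.54 F [-0.5  0.8  6.4] w 0.0589
```

```bash
python3 -m handwheel '[[[-1,0,0,0,0,0,0.5],[-3,0,0,0,0,0,0.5],[-4,0,0,0.7,0.1,0,0.5],[-4,0,0,0.7,0,0,0.5],[-3.93,2,0.05,0,0,0,0.5]]]'
for i in 1 2; do python3 -m handwheel '[[[0,4,0.04,0,0,0,0.5],[0,4,0.04,0,0,0,0.5],[0,4,0.04,0,0,0,0.5],[0,4,0.04,0,0,0,0.5],[0,4,0.04,0,0,0,0.5]]]';done
python3 -m handwheel '[[[0,4,0.04,0,0,0,0.5],[0,3.2,0.04,0,0,0,0.5],[0,0,0,0,0,0,0.5],[0,0,0,0,0,0,0.5],[0,0,0,0,0,0,0.5]]]'
python3 - <<'E'
from h import *
from workcell import cams
go(*cr(0,-45),.055,78.6)
c=cams.calibration("wrist");p,d=cams.read_camera("wrist");W=world(d,c);q=p.astype(int)
for lo,hi in((.157,.169),(.184,.194)):
    m=(q.min(2)>50)&(W[...,2]>lo)&(W[...,2]<hi)&(d>0);k,L,st,ce=cv2.connectedComponentsWithStats(m.astype(np.uint8))
    for i in range(1,k):
        if st[i,4]>150:print(lo,st[i],rect(W[L==i][:,:2]))
E
```

```text
time: 15.1
tcp_pos: [0.5094, -0.3233, 0.1708]
ee_rot: [0.158, 1.566, -0.159]
ft_force: [0.9, -0.4, -1.6]
gripper_width: 0.0588
time: 15.6
tcp_pos: [0.5514, -0.1245, 0.1694]
ee_rot: [0.157, 1.567, -0.156]
ft_force: [0.3, 0.3, -2.4]
gripper_width: 0.0592
time: 16.1
tcp_pos: [0.5929, 0.0713, 0.1695]
ee_rot: [0.157, 1.567, -0.156]
ft_force: [1.2, -1.5, -1.2]
gripper_width: 0.0591
time: 16.6
tcp_pos: [0.6076, 0.1392, 0.1688]
ee_rot: [0.157, 1.567, -0.156]
ft_force: [0.1, 0.0, -1.9]
gripper_width: 0.0589
t 16.6 tcp [0.6076 0.1392 0.1688] turn [-0.04 -0.14 -0.02] shift [11.38  0.13  0.12] q6 0.31 F [ 0.1  0.  -1.9] w 0.0589
0.157 [  268   117   108   219 19402] [605.3 139.1 136.2  52.6 -11.4]
0.184 [ 242  118   32  222 2344] [588.1 109.8 114.   12.9 -11.5]
0.184 [ 370  118   36  222 2399] [600.8 173.  114.   13.5 -11.3]
```

```bash
python3 -m handwheel '[[[2.5,0.15,0.13,0,0,0,0.5],[3,0,0,0,0,0,0.5],[3,0,0,0,0,0,0.5],[2.8,0,0,0,0,0,0.5],[0,0,0,0,0,0,0.5]]]'
python3 -m handwheel '[[[1,0,0,0,0,0,0.5],[1,0,0,0,0,0,0.5],[0.8,0,0,0,0,0,0.5],[0.4,0,0,0,0,0,0.5],[0,0,0,0,0,0,0.5]]]'
python3 -c "
from h import *
go(*cr(0,-45),.021,78.6)"
```

```text
time: 17.15
tcp_pos: [0.6061, 0.1398, 0.0519]
ee_rot: [0.157, 1.574, -0.158]
ft_force: [-0.5, 0.7, -1.4]
gripper_width: 0.0588
time: 17.65
tcp_pos: [0.6087, 0.1414, 0.0229]
ee_rot: [0.157, 1.568, -0.156]
ft_force: [0.1, 0.3, -1.7]
gripper_width: 0.0592
t 17.65 tcp [0.6087 0.1414 0.0229] turn [-0.01 -0.18 -0.03] shift [ 0.19 -0.1   0.05] q6 0.31 F [ 0.1  0.3 -1.7] w 0.0592
```

```bash
python3 -m handwheel '[[[0.2,-0.1,0.05,0,0,0,0.5],[0,0,0,0,0,0,0.5],[0,0,0,0,0,0,-0.7],[0,0,0,0,0,0,-0.7],[0,0,0,0,0,0,-0.7]]]'
python3 -m handwheel '[[[-1,0,0,0,0,0,-0.7],[-4,0,0,0,0,0,-0.7],[-4,0,0,0,0,0,-1],[-4,0,0,0,0,0,-1],[0,0,0,0,0,0,-1]]]'
python3 - <<'E'
from h import *
chans("pics/w4.png")
go(.511,-.2085,.23,88.7)
E
```

```text
time: 18.15
tcp_pos: [0.6095, 0.1404, 0.0216]
ee_rot: [0.157, 1.567, -0.155]
ft_force: [0.3, -1.1, -0.8]
gripper_width: 0.0726
time: 18.65
tcp_pos: [0.6131, 0.1406, 0.158]
ee_rot: [0.158, 1.558, -0.154]
ft_force: [1.1, 1.0, -0.2]
gripper_width: 0.0851
z 0.0142 6424 rect [608.6 139.9 140.1  52.2 -11.4] cradle xy -0.3 -45.5
z 0.0143 5769 rect [627.5 231.3 139.5  46.7 -11.3] cradle xy 0.1 47.9
z 0.0161 1932 rect [616.6 183.6 124.   20.9 -11.6] cradle xy -1.1 -1.0
z 0.04 658 rect [603.5 112.4 139.4   4.3 -11.4] cradle xy 0.1 -73.4
z 0.0401 666 rect [614.5 167.3 139.4   4.3 -11.3] cradle xy 0.0 -17.4
z 0.04 747 rect [621.2 200.3 139.6   4.7 -11.5] cradle xy 0.1 16.2
z 0.0399 889 rect [632.3 255.1 139.7   5.2 -11.6] cradle xy 0.1 72.2
t 18.7 tcp [0.6117 0.1405 0.1551] turn [-10.1    0.21  -0.13] shift [ -7.49 -35.12  -9.28] q6 0.31 F [-0.3 -0.6 -1. ] w 0.0853
```

A and B are both seated at y +44.2 and -45.4 with ends even. C next.

```bash
python3 -m handwheel '[[[-3.5,0,0,-5,0.1,-0.1,-1],[-4,0,0,-5.1,0.1,0,-1],[0,-4,-1.06,0,0,0,-1],[0,-4,-1.06,0,0,0,-1],[0,-4,-1.06,0,0,0,-1]]]' >/dev/null
python3 -m handwheel '[[[0,-4,-1.06,0,0,0,-1],[0,-4,-1.06,0,0,0,-1],[0,-4,-1.06,0,0,0,-1],[0,-4,-1.06,0,0,0,-1],[0,-4,-1.06,0,0,0,-1]]]'
python3 -m handwheel '[[[2,-3.1,-0.8,0,0,0,-1],[4,0,0,0,0,0,-1],[4,0,0,0,0,0,-1],[0,0,0,0,0,0,-1],[0,0,0,0,0,0,-1]]]'
python3 - <<'E'
from h import *
r=find(.511,-.2085);go(r[0]/1000,r[1]/1000,.009,r[4]+90)
E
```

```text
time: 19.7
tcp_pos: [0.5165, -0.1791, 0.2262]
ee_rot: [0.018, 1.578, -0.018]
ft_force: [0.1, -0.8, -0.1]
gripper_width: 0.0858
time: 20.2
tcp_pos: [0.5079, -0.2082, 0.127]
ee_rot: [0.018, 1.579, -0.017]
ft_force: [0.9, -0.1, 0.8]
gripper_width: 0.0855
10284 [ 511.1 -209.8  139.9   60.1   -1.4] 0.030166277342882186
t 20.25 tcp [ 0.509  -0.2087  0.1282] turn [ 0.11 -0.32  0.04] shift [11.92 -0.1   0.21] q6 -0.5 F [ 0.3 -0.5  0.2] w 0.0856
```

```bash
python3 -m handwheel '[[[3,-0.1,0.15,0.1,-0.3,0,-1],[3,0,0,0,0,0,-1],[3,0,0,0,0,0,-1],[2.2,0,0,0,0,0,-1],[0.65,0,0,0,0,0,-1]]]'
python3 -m handwheel '[[[0,0,0,0,0,0,-1],[0,0,0,0,0,0,0.5],[0,0,0,0,0,0,0.5],[0,0,0,0,0,0,0.5],[0,0,0,0,0,0,0.5]]]' 40
python3 -m handwheel '[[[0,0,0,0,0,0,0.5],[0,0,0,0,0,0,0.5],[0,0,0,0,0,0,0.5]]]'
python3 -c "
from h import *
go(*cr(0.5,-0.6),.17,78.6)"
```

```text
time: 20.75
tcp_pos: [0.51, -0.2096, 0.0084]
ee_rot: [0.019, 1.572, -0.019]
ft_force: [0.1, 0.7, 0.3]
gripper_width: 0.0853
time: 21.25
tcp_pos: [0.5109, -0.2103, 0.0103]
ee_rot: [0.018, 1.569, -0.02]
ft_force: [-1.5, 1.1, 7.4]
gripper_width: 0.059
time: 21.55
tcp_pos: [0.5109, -0.2103, 0.0103]
ee_rot: [0.018, 1.569, -0.02]
ft_force: [-0.8, 1.4, 8.6]
gripper_width: 0.0589
t 21.55 tcp [ 0.5109 -0.2103  0.0103] turn [10.    0.1   0.08] shift [-15.97  40.74   2.74] q6 -0.5 F [-0.8  1.4  8.6] w 0.0589
```

```bash
python3 -m handwheel '[[[-1,0,0,0,0,0,0.5],[-3,0,0,0,0,0,0.5],[-4,0,0,5,0.1,0.1,0.5],[-4,0,0,5,0,0,0.5],[-3.97,2,0.15,0,0,0,0.5]]]'
for i in 1 2; do python3 -m handwheel '[[[0,3.7,0.25,0,0,0,0.5],[0,3.7,0.25,0,0,0,0.5],[0,3.7,0.25,0,0,0,0.5],[0,3.7,0.25,0,0,0,0.5],[0,3.7,0.25,0,0,0,0.5]]]';done
python3 -m handwheel '[[[0,1.8,0.1,0,0,0,0.5],[0,0,0,0,0,0,0.5],[0,0,0,0,0,0,0.5],[0,0,0,0,0,0,0.5]]]'
python3 - <<'E'
from h import *
go(*cr(0,0),.06,78.6)
E
```

```text
time: 22.05
tcp_pos: [0.515, -0.1918, 0.1709]
ee_rot: [0.16, 1.567, -0.16]
ft_force: [1.4, -0.6, -2.1]
gripper_width: 0.0591
time: 22.55
tcp_pos: [0.5644, -0.0102, 0.1696]
ee_rot: [0.157, 1.567, -0.156]
ft_force: [0.1, -0.1, -2.1]
gripper_width: 0.059
time: 23.05
tcp_pos: [0.6132, 0.1688, 0.1697]
ee_rot: [0.157, 1.567, -0.155]
ft_force: [0.9, -0.7, -2.1]
gripper_width: 0.0587
time: 23.45
tcp_pos: [0.6174, 0.1838, 0.1689]
ee_rot: [0.158, 1.568, -0.156]
ft_force: [0.0, 0.2, -2.6]
gripper_width: 0.059
t 23.45 tcp [0.6174 0.1838 0.1689] turn [-0.05 -0.16 -0.04] shift [10.89  0.07  0.04] q6 0.37 F [ 0.   0.2 -2.6] w 0.059
```

```bash
python3 -m handwheel '[[[2.5,0.05,0.04,0,-0.1,0,0.5],[3,0,0,0,0,0,0.5],[3,0,0,0,0,0,0.5],[2.3,0,0,0,0,0,0.5],[0,0,0,0,0,0,0.5]]]'
python3 -m handwheel '[[[0,0,0,0,0,0,0.5],[0,0,0,0,0,0,0.5]]]'
python3 - <<'E'
from h import *
from workcell import cams
go(*cr(0,0),.025,78.6)
p,d=cams.read_camera("wrist");s,_=cams.read_camera("side")
cv2.imwrite("pics/w5.png",p[:,:,::-1])
E
```

```text
time: 23.95
tcp_pos: [0.6153, 0.1836, 0.0576]
ee_rot: [0.157, 1.572, -0.158]
ft_force: [-1.0, -0.1, -2.1]
gripper_width: 0.0591
time: 24.15
tcp_pos: [0.6191, 0.185, 0.0623]
ee_rot: [0.158, 1.564, -0.155]
ft_force: [-0.3, -0.5, -1.5]
gripper_width: 0.0591
t 24.15 tcp [0.6191 0.185  0.0623] turn [-0.04  0.07 -0.11] shift [ 3.73 -0.08 -0.11] q6 0.38 F [-0.3 -0.5 -1.5] w 0.0591
```

View pics/w5.png

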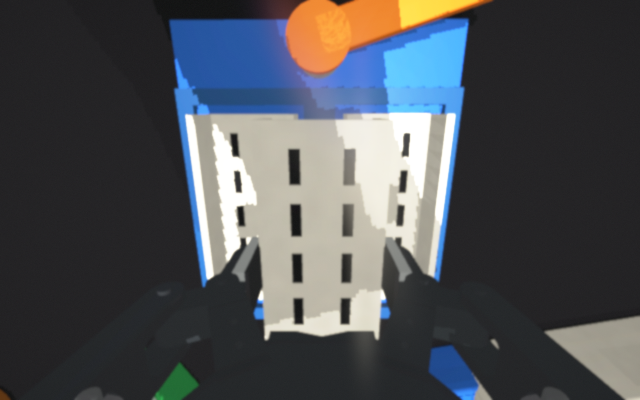

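Wrist picture: C (columns 253-390) is centred over the pair (columns 188-455) and parallel to it. I'll lower it.

```bash
python3 -m handwheel '[[[1,-0.06,-0.08,0,0,0,0.5],[1,0,0,0,0,0,0.5],[1,0,0,0,0,0,0.5],[0.5,0,0,0,0,0,0.5],[0,0,0,0,0,0,0.5]]]'
python3 -m handwheel '[[[0.1,0,0,0,0,0,0.5],[0,0,0,0,0,0,0.5]]]'
python3 -c "
from h import *
go(*cr(0,0),.0243,78.6)"
```

```text
time: 24.75
tcp_pos: [0.6164, 0.1848, 0.0248]
ee_rot: [0.157, 1.567, -0.156]
ft_force: [-0.4, -0.3, -2.2]
gripper_width: 0.0593
time: 24.95
tcp_pos: [0.6169, 0.1849, 0.0244]
ee_rot: [0.157, 1.566, -0.155]
ft_force: [-2.2, -0.3, 2.8]
gripper_width: 0.0591
t 24.95 tcp [0.6169 0.1849 0.0244] turn [-0.   -0.08 -0.05] shift [ 0.01 -0.03  0.11] q6 0.38 F [-2.2 -0.3  2.8] w 0.0591
```

```bash
python3 -m handwheel '[[[0,0,0,0,0,0,0.5],[0,0,0,0,0,0,-0.7],[0,0,0,0,0,0,-0.7],[0,0,0,0,0,0,-0.7]]]'
python3 -m handwheel '[[[-1,0,0,0,0,0,-0.7],[-4,0,0,0,0,0,-0.7],[-4,0,0,0,0,0,-0.7],[-4,0,0,0,0,0,-0.7],[0,0,0,0,0,0,-0.7]]]'
python3 - <<'E'
from h import *
chans("pics/w6.png")
from workcell import cams
c=cams.calibration("wrist");p,d=cams.read_camera("wrist");W=world(d,c);q=p.astype(int)
hsv=cv2.cvtColor(p,cv2.COLOR_RGB2HSV)
k=(p.max(2)<70)&(abs(W[...,2]-.094)<.003)&(np.hypot(W[...,0]-.506,W[...,1]-.288)<.03);print("knob",k.sum(),rect(W[k][:,:2]) if k.sum() else'')
a=(hsv[...,0]>5)&(hsv[...,0]<25)&(hsv[...,1]>150)&(abs(W[...,2]-.059)<.003);print("arm",rect(W[a][:,:2]),W[a][:,:2].min(0),W[a][:,:2].max(0))
go(.506,.288,.2,97)
E
```

```text
time: 25.35
tcp_pos: [0.6172, 0.1849, 0.0244]
ee_rot: [0.157, 1.566, -0.155]
ft_force: [0.9, -0.5, 0.2]
gripper_width: 0.0726
time: 25.85
tcp_pos: [0.6206, 0.1853, 0.1614]
ee_rot: [0.159, 1.556, -0.153]
ft_force: [-0.3, 0.8, -0.3]
gripper_width: 0.0728
z 0.0161 360 rect [541.4 200.   24.8  14.6  78.6] cradle xy -78.1 0.2
z 0.0142 4616 rect [607.2 132.7 140.8  38.2 -11.4] cradle xy -0.3 -52.8
z 0.0142 4700 rect [628.3 235.2 140.   37.8 -11.5] cradle xy 0.2 51.9
z 0.0399 692 rect [597.1 113.7 125.4   4.8 -11.4] cradle xy -6.4 -73.4
z 0.0436 2129 rect [617.4 184.1 139.6  59.7 -11.6] cradle xy -0.4 -0.4
z 0.04 739 rect [632.  255.3 139.8   4.9 -11.4] cradle xy -0.2 72.3
z 0.0437 167 rect [586.7 213.3  23.1  18.6  52.3] cradle xy -36.3 22.2
z 0.0436 135 rect [634.8 201.7  22.4  19.5 -45.2] cradle xy 13.1 20.3
z 0.0435 125 rect [659.2 197.8  28.1  13.   24. ] cradle xy 37.8 21.3
z 0.0436 178 rect [680.2 171.4  41.5  12.8  77. ] cradle xy 63.6 -0.4
z 0.0442 8686 rect [617.8 184.2 140.   60.1 -11.4] cradle xy -0.1 -0.2
knob 683 [505.2 287.8  17.3  17.1 -69.8]
arm [607.8  60.  521.4  58.5 -62.1] [ 0.49666725 -0.17723252] [0.74789738 0.30363135]
t 25.95 tcp [0.6179 0.1848 0.156 ] turn [-18.4   0.1  -0.1] shift [-4.4  11.6  -9.85] q6 0.38 F [ 0.3 -0.7  0. ] w 0.0726
```

View pics/w6.png

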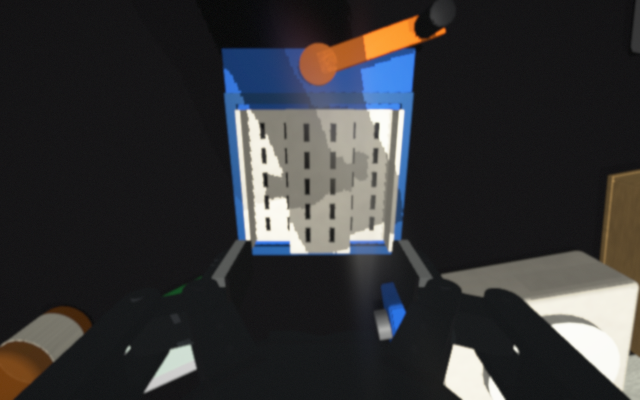

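Wrist picture: all three channels are interlocked in the cradle, with C (columns 290-350) over the gap. The knob is at (437,15). C measures (-0.1,-0.2) mm off centre with its top at 44.2 mm, so it is seated. Next I'll turn the wrist for the keeper so that it unwinds along with the arc.

```bash
python3 -m handwheel '[[[-2,0,0,-8.5,0,0,-0.7],[-2.4,0,0,-8.5,0,0,-0.7],[0,0,0,-8.5,0,0,-0.7],[0,0,0,-8.5,0,0,-0.7],[0,0,0,-8.5,0,0,-0.7]]]' >/dev/null
python3 -m handwheel '[[[0,0,0,-8.5,0,0,-0.7],[0,0,0,-8.5,0,0,-0.7],[0,0,0,-8.5,0,0,-0.7],[0,0,0,-8.5,0,0,-0.7],[0,0,0,-8.5,0,0,-0.7]]]' >/dev/null
python3 -m handwheel '[[[0,0,0,-8.5,0,0,-0.7],[0,0,0,-8.5,0,0,-0.7],[0,0,0,-6.2,0,0,-0.7],[0,0,0,0,0,0,-0.7]]]'
python3 - <<'E'
from h import *
go(.5052,.2878,.068,6.8)
E
```

```text
time: 27.35
tcp_pos: [0.6163, 0.1845, 0.197]
ee_rot: [-1.295, 1.152, 1.3]
ft_force: [0.3, -0.5, 0.6]
gripper_width: 0.0724
t 27.35 tcp [0.6163 0.1845 0.197 ] turn [ 0.08  0.07 -0.19] shift [12.9   9.81 11.57] q6 -1.51 F [ 0.3 -0.5  0.6] w 0.0724
```

```bash
python3 -m handwheel '[[[0,2.5,2.9,0,0,0,-0.7],[0,2.5,2.9,0,0,0,-0.7],[0,2.5,2.9,0,0,0,-0.7],[0,2.3,2.87,0,0,0,-0.7],[0,0,0,0,0,0,-0.7]]]' 
python3 -m handwheel '[[[2,0,0,0,0,0,-0.7],[2,0,0,0,0,0,-0.7],[0,0,0,0,0,0,-0.7],[0,0,0,0,0,0,-0.7]]]'
python3 - <<'E'
from h import *
go(.5052,.2878,.068,6.8)
from workcell import cams
c=cams.calibration("wrist");p,d=cams.read_camera("wrist");W=world(d,c)
k=(p.max(2)<70)&(abs(W[...,2]-.094)<.003)&(np.hypot(W[...,0]-.506,W[...,1]-.288)<.03);print("knob",k.sum(),rect(W[k][:,:2]) if k.sum() else'')
hsv=cv2.cvtColor(p,cv2.COLOR_RGB2HSV)
a=(hsv[...,0]>5)&(hsv[...,0]<25)&(hsv[...,1]>150)&(abs(W[...,2]-.059)<.004)&(np.hypot(W[...,0]-.51,W[...,1]-.24)<.1);print("arm",a.sum(),rect(W[a][:,:2]) if a.sum()>3 else '')
cv2.imwrite("pics/w7.png",p[:,:,::-1])
E
```

```text
time: 27.85
tcp_pos: [0.5026, 0.2903, 0.1981]
ee_rot: [-1.293, 1.152, 1.3]
ft_force: [1.2, 0.4, 0.7]
gripper_width: 0.0727
time: 28.25
tcp_pos: [0.5061, 0.2875, 0.1585]
ee_rot: [-1.293, 1.153, 1.297]
ft_force: [-0.4, -0.1, -0.5]
gripper_width: 0.0726
t 28.25 tcp [0.5061 0.2875 0.1585] turn [-0.12  0.05 -0.11] shift [9.05 0.08 0.04] q6 -1.3 F [-0.4 -0.1 -0.5] w 0.0726
knob 388 [505.1 288.   17.   17.   47.4]
arm 1695 [509.4 238.9  96.7  20.1 -87.3]
```

View pics/w7.png

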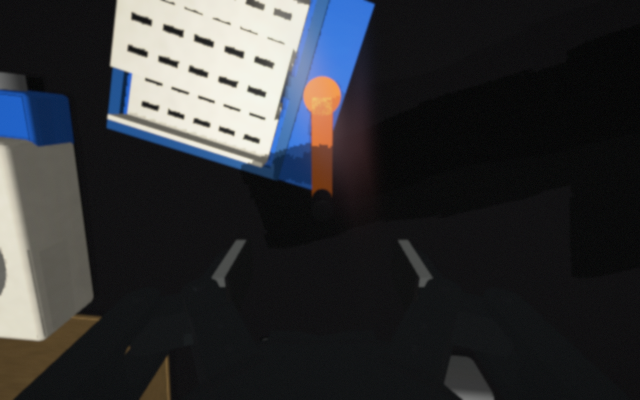

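Wrist picture: the knob is at (321,205), centred between the fingers, with the arm running straight up to the hub at (321,96). I'll descend, grip lightly and start the arc with a short test.

```bash
python3 -m handwheel '[[[3,0.08,0.05,0,0,0,-0.7],[3,0,0,0,0,0,-0.7],[2,0,0,0,0,0,-0.7],[1.05,0,0,0,0,0,-0.7],[0,0,0,0,0,0,-0.7]]]' 
python3 -m handwheel '[[[0,0,0,0,0,0,0.9],[0,0,0,0,0,0,0.9],[0,0,0,0,0,0,0.9],[0,0,0,0,0,0,0.9],[0,0,0,0,0,0,0.9]]]' 20
python3 -m handwheel '[[[0,0,0,0,0,0,0.9],[0,0,0,0,0,0,0.9]]]'
python3 -m handwheel '[[[0,-0.59,-0.02,4,0,0,0.9],[0,-0.59,-0.02,4,0,0,0.9],[0,0,0,0,0,0,0.9],[0,0,0,0,0,0,0.9]]]'
python3 - <<'E'
from h import *
P=np.array([.5148,.2045])
def tgt(deg):a=np.radians(deg);return P+.085*np.array([np.cos(a),np.sin(a)])
go(*tgt(88.8),.068,-1.2)
E
```

```text
time: 28.8
tcp_pos: [0.505, 0.2883, 0.0677]
ee_rot: [-1.294, 1.152, 1.297]
ft_force: [-0.5, -0.6, 0.7]
gripper_width: 0.0725
time: 29.3
tcp_pos: [0.5057, 0.2887, 0.069]
ee_rot: [-1.295, 1.149, 1.297]
ft_force: [-1.6, 0.5, 5.7]
gripper_width: 0.0173
time: 29.5
tcp_pos: [0.5056, 0.2887, 0.0689]
ee_rot: [-1.295, 1.149, 1.297]
ft_force: [0.0, 0.1, 6.8]
gripper_width: 0.017
time: 29.9
tcp_pos: [0.5178, 0.2893, 0.0689]
ee_rot: [-1.192, 1.218, 1.194]
ft_force: [-0.3, -1.1, 4.8]
gripper_width: 0.0175
t 29.9 tcp [0.5178 0.2893 0.0689] turn [-0.03  0.1   0.04] shift [0.09 0.13 0.02] q6 -1.16 F [-0.3 -1.1  4.8] w 0.0175
```

```bash
python3 -m handwheel '[[[0,-1.18,-0.08,8,0,0,0.9],[0,-1.18,-0.08,8,0,0,0.9],[0,-1.18,-0.08,8,0,0,0.9],[0,-1.18,-0.08,8,0,0,0.9],[0,-1.18,-0.08,8,0,0,0.9]]]'
python3 - <<'E'
from h import *
P=np.array([.5148,.2045])
def tgt(deg):a=np.radians(deg);return P+.085*np.array([np.cos(a),np.sin(a)])
go(*tgt(48.8),.068,-41.2)
E
```

```text
time: 30.4
tcp_pos: [0.5718, 0.268, 0.0689]
ee_rot: [-0.66, 1.467, 0.662]
ft_force: [-2.3, -1.7, 8.1]
gripper_width: 0.0166
t 30.4 tcp [0.5718 0.268  0.0689] turn [-0.33  0.05 -0.05] shift [ 0.09  0.11 -0.03] q6 -0.52 F [-2.3 -1.7  8.1] w 0.0166
```

```bash
python3 -m handwheel '[[[0,-1.18,-0.08,8,0,0,0.9],[0,-1.18,-0.08,8,0,0,0.9],[0,-1.18,-0.08,8,0,0,0.9],[0,-1.18,-0.08,8,0,0,0.9],[0,-1.18,-0.08,8,0,0,0.9]]]'
python3 -m handwheel '[[[0,-1.18,-0.08,8,0,0,0.9],[0,-1.18,-0.08,8,0,0,0.9],[0,0,0,0,0,0,0.9]]]'
python3 -m handwheel '[[[0,-0.3,-0.01,2,0,0,0.9],[0,-0.3,-0.01,2,0,0,0.9],[0,0,0,0,0,0,0.9]]]'
python3 - <<'E'
from h import *
P=np.array([.5148,.2045])
def tgt(deg):a=np.radians(deg);return P+.085*np.array([np.cos(a),np.sin(a)])
go(*tgt(-11.4),.068,78.6)
E
```

```text
time: 30.9
tcp_pos: [0.5995, 0.2171, 0.0688]
ee_rot: [-0.115, 1.568, 0.117]
ft_force: [-3.6, -0.2, 8.7]
gripper_width: 0.0173
time: 31.2
tcp_pos: [0.5997, 0.1927, 0.0689]
ee_rot: [0.104, 1.569, -0.103]
ft_force: [-2.1, 0.3, 6.7]
gripper_width: 0.017
time: 31.5
tcp_pos: [0.5989, 0.1878, 0.0689]
ee_rot: [0.156, 1.565, -0.154]
ft_force: [-1.9, -0.6, 7.3]
gripper_width: 0.0169
t 31.5 tcp [0.5989 0.1878 0.0689] turn [ 0.11 -0.   -0.08] shift [ 0.09 -0.02 -0.07] q6 0.38 F [-1.9 -0.6  7.3] w 0.0169
```

Nominal end angle reached. I'll nudge on until the stop resists.

```bash
for i in 1 2 3; do python3 -m handwheel '[[[0,-0.15,0,0,0,0,0.9],[0,0,0,0,0,0,0.9]]]' | grep -E "tcp|force"; done
```

```text
tcp_pos: [0.5988, 0.1876, 0.0689]
ft_force: [-0.5, 3.8, 6.1]
tcp_pos: [0.5988, 0.1874, 0.069]
ft_force: [0.9, 10.3, 4.5]
tcp_pos: [0.5988, 0.1873, 0.069]
ft_force: [2.8, 16.2, 1.9]
```

```bash
python3 -m handwheel '[[[0,0.35,0,0,0,0,0.9],[0,0,0,0,0,0,0.9],[0,0,0,0,0,0,-0.3],[0,0,0,0,0,0,-0.3],[0,0,0,0,0,0,-0.3]]]'
python3 -m handwheel '[[[-0.5,0,0,0,0,0,-0.3],[-2,0,0,0,0,0,-0.3],[-4,0,0,0,0,0,-0.3],[-4,0,0,0,0,0,-0.3],[-4,0,0,0,0,0,-0.3]]]'
python3 -m handwheel '[[[0,-4,-1,0,0,0,-0.3],[0,-4,-1,0,0,0,-0.3],[0,-4,-1,0,0,0,-0.3],[0,-4,-1,0,0,0,-0.3],[0,-4,-1,0,0,0,-0.3]]]'
python3 -m handwheel '[[[0,0,0,0,0,0,-0.3],[0,0,0,0,0,0,-0.3],[0,0,0,0,0,0,-0.3]]]'
python3 - <<'E'
from h import *
chans()
from workcell import cams
p,d=cams.read_camera("scene");c=cams.calibration("scene");W=world(d,c);hsv=cv2.cvtColor(p,cv2.COLOR_RGB2HSV)
a=(hsv[...,0]>5)&(hsv[...,0]<25)&(hsv[...,1]>150)&(abs(W[...,2]-.059)<.003)&(np.hypot(W[...,0]-.57,W[...,1]-.19)<.12);print("arm",a.sum(),rect(W[a][:,:2]))
k=(p.max(2)<70)&(abs(W[...,2]-.094)<.003)&(np.hypot(W[...,0]-.598,W[...,1]-.188)<.04);print("knob",k.sum(),rect(W[k][:,:2]) if k.sum() else'')
q,_=cams.read_camera("side")
cv2.imwrite("pics/f.png",np.vstack([cv2.resize(p[120:340,150:510],(720,440))[:,:,::-1][:300],cv2.resize(q[100:400,200:500],(300,300))[:,:,::-1].copy() if 0 else cv2.copyMakeBorder(cv2.resize(q[100:400,200:500],(300,300)),0,0,0,420,0)[:,:,::-1]]))
E
```

```text
time: 32.6
tcp_pos: [0.598, 0.1868, 0.0677]
ee_rot: [0.155, 1.567, -0.153]
ft_force: [0.2, -0.4, 0.9]
gripper_width: 0.0557
time: 33.1
tcp_pos: [0.5981, 0.1867, 0.2148]
ee_rot: [0.155, 1.567, -0.153]
ft_force: [1.4, -0.1, -0.1]
gripper_width: 0.0555
time: 33.6
tcp_pos: [0.5095, -0.001, 0.2132]
ee_rot: [0.154, 1.566, -0.153]
ft_force: [0.4, -0.6, -0.3]
gripper_width: 0.0553
time: 33.9
tcp_pos: [0.5109, 0.0008, 0.2131]
ee_rot: [0.154, 1.566, -0.152]
ft_force: [0.3, 0.1, -0.1]
gripper_width: 0.0554
z 0.0144 2610 rect [607.9 138.3 140.5  57.2 -11.4] cradle xy -0.7 -47.2
z 0.0145 1447 rect [629.6 244.4 142.6  31.   -6.9] cradle xy -0.4 61.1
z 0.0399 93 rect [511.6 194.5  23.3   7.9 -19.5] cradle xy -106.2 -11.1
z 0.04 457 rect [595.5 113.9 124.3   5.3 -11.1] cradle xy -8.0 -73.5
z 0.0421 589 rect [611.6 162.  138.3  15.9 -11.2] cradle xy -1.7 -23.2
z 0.0398 681 rect [632.  255.3 140.6   7.  -11.6] cradle xy -0.2 72.3
z 0.0437 88 rect [583.8 172.7  27.8  11.2 -22.3] cradle xy -31.1 -18.2
z 0.0443 3562 rect [616.8 184.3 140.   61.7 -11.3] cradle xy -1.1 -0.3
z 0.0442 474 rect [581.3 216.1  57.5  13.2 -12.1] cradle xy -42.1 23.8
arm 348 [557.7 197.2 116.1  28.7 -12. ]
knob 39 [601.3 188.2  15.7  12.   36.6]
```

View pics/f.png

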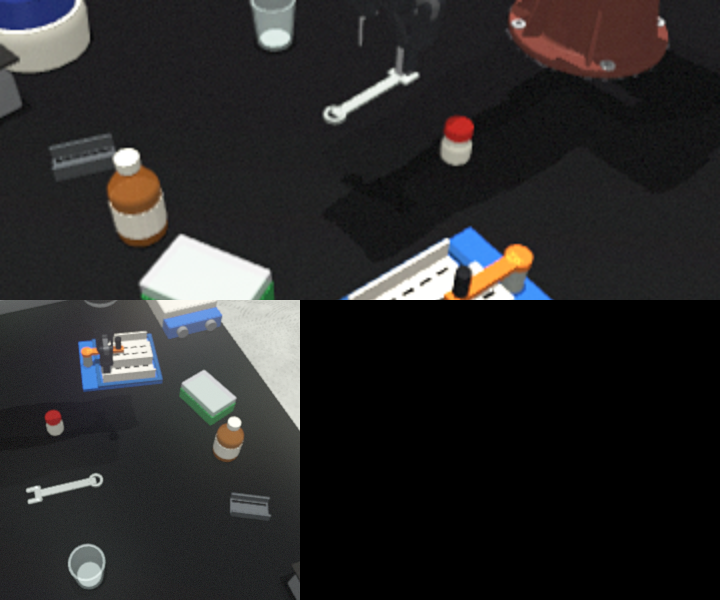

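The final picture shows the keeper along the cradle axis over the bundle and the bystanders where they were. The gripper is clear, so I'll hand in.

```bash
python3 -c "
from workcell import ticket
print(ticket.job_done())"
```

```text
the job is handed in; nothing more can be done
None
```

The bundle is in the cradle with the keeper over it, and I handed the job in at about 34 s. The first open-up channel went in the left bay, the second in the right, and the open-down one across the gap. I then swung the keeper by its knob to its stop, let go and moved the arm clear.

**Last checks:**
- **Open-up channels:** they sit at y about +44 and -45 mm in the cradle with ends even. Their webs read about 14 mm above the bench, so both are flat on the bay floors.
- **Open-down channel:** the top is at 44 mm, level and seated. The final look put it 1 mm short of centre lengthwise, where the look just after placing said 0.1 mm. The keeper hides part of it now, so I trust the earlier figure.
- **Keeper:** it reads -12° against the cradle's -11.4°. I pushed until the stop resisted with about 16 N, then backed off before letting go.
- **Other items:** in the last pictures they look to be where they started. I judged this by eye and did not measure them.

**Something that went wrong:** early on, the last joint reached its range limit during a move in free space, tilting the tool about 3.6°. I turned the wrist half round and levelled it before touching anything.

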